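# Snap the medicine box lid shut

### The job

The lid of the clear medicine box is on, but its rim is still sprung up all round: press around the rim with the fingertips, section by section, until all six sections have clicked down flush. Leave the box standing where it is, without picking it up or sliding it away, and do not disturb the carton, pill jar, marker and tape around it.

Things in the scene. Friction and masses are not known exactly. Their poses are not given: they have to be found in the camera images.
- box: the loose medicine box, about 0.8 kg full: a clear straight-sided tub 128 mm (its x) by 188 mm (its y), with a white lid whose flat top lies 60 mm above the table. Origin: centre of the underside; z up; x across the short way, pointing away from the robot when not turned, y along the long way to the left. Its heading varies by up to about 40 degrees.
- box_top (a point): centre of the lid's flat top, 60 mm above the table when the box stands. The lid is a stiff centre panel 80 mm (box x) by 140 mm (box y), with a white rim 26 mm wide around it, made of six flat hinged sections (rim0 to rim5, two on each long side, one on each end) and four small fixed corner squares; at the start all six are sprung up
- rim0 (a joint): how far the rim section at the lid's near side, right half (seen from the robot, box not turned) is pressed, rad: 0 = sprung fully up, outer edge 11 mm high; 0.42 = shut, flush. 66 x 26 mm, hinged along its inner edge. Over-centre snap at 0.27: before it the section springs back up, past it it pulls itself shut onto a hard stop. It takes about 7 N down at the outer edge, 10 N at the press point.
- rim0_press (a point): point on the upper face of that section (rim0), 18 mm out from its hinge line and half-way along its length (8 mm in from the outer edge); when shut it lies 60 mm above the table, and its own x axis points outward from the lid, z out of the upper face
- rim1 (a joint): how far the rim section at the lid's near side, left half (seen from the robot, box not turned) is pressed, rad: 0 = sprung fully up, outer edge 11 mm high; 0.42 = shut, flush. 66 x 26 mm, hinged along its inner edge. Over-centre snap at 0.27: before it the section springs back up, past it it pulls itself shut onto a hard stop. It takes about 7 N down at the outer edge, 10 N at the press point.
- rim1_press (a point): point on the upper face of that section (rim1), 18 mm out from its hinge line and half-way along its length (8 mm in from the outer edge); when shut it lies 60 mm above the table, and its own x axis points outward from the lid, z out of the upper face
- rim2 (a joint): how far the rim section at the lid's left end (seen from the robot, box not turned) is pressed, rad: 0 = sprung fully up, outer edge 11 mm high; 0.42 = shut, flush. 76 x 26 mm, hinged along its inner edge. Over-centre snap at 0.27: before it the section springs back up, past it it pulls itself shut onto a hard stop. It takes about 7 N down at the outer edge, 10 N at the press point.
- rim2_press (a point): point on the upper face of that section (rim2), 18 mm out from its hinge line and half-way along its length (8 mm in from the outer edge); when shut it lies 60 mm above the table, and its own x axis points outward from the lid, z out of the upper face
- rim3 (a joint): how far the rim section at the lid's far side, left half (seen from the robot, box not turned) is pressed, rad: 0 = sprung fully up, outer edge 11 mm high; 0.42 = shut, flush. 66 x 26 mm, hinged along its inner edge. Over-centre snap at 0.27: before it the section springs back up, past it it pulls itself shut onto a hard stop. It takes about 7 N down at the outer edge, 10 N at the press point.
- rim3_press (a point): point on the upper face of that section (rim3), 18 mm out from its hinge line and half-way along its length (8 mm in from the outer edge); when shut it lies 60 mm above the table, and its own x axis points outward from the lid, z out of the upper face
- rim4 (a joint): how far the rim section at the lid's far side, right half (seen from the robot, box not turned) is pressed, rad: 0 = sprung fully up, outer edge 11 mm high; 0.42 = shut, flush. 66 x 26 mm, hinged along its inner edge. Over-centre snap at 0.27: before it the section springs back up, past it it pulls itself shut onto a hard stop. It takes about 7 N down at the outer edge, 10 N at the press point.
- rim4_press (a point): point on the upper face of that section (rim4), 18 mm out from its hinge line and half-way along its length (8 mm in from the outer edge); when shut it lies 60 mm above the table, and its own x axis points outward from the lid, z out of the upper face
- rim5 (a joint): how far the rim section at the lid's right end (seen from the robot, box not turned) is pressed, rad: 0 = sprung fully up, outer edge 11 mm high; 0.42 = shut, flush. 76 x 26 mm, hinged along its inner edge. Over-centre snap at 0.27: before it the section springs back up, past it it pulls itself shut onto a hard stop. It takes about 7 N down at the outer edge, 10 N at the press point.
- rim5_press (a point): point on the upper face of that section (rim5), 18 mm out from its hinge line and half-way along its length (8 mm in from the outer edge); when shut it lies 60 mm above the table, and its own x axis points outward from the lid, z out of the upper face
- carton_center (a point): centre of a loose white and blue medicine carton, 55 x 105 x 42 mm high, beyond the left end of the box; leave it alone
- pills_center (a point): centre of a loose white pill jar, 44 mm across and 75 mm high, standing beyond the right end of the box; leave it alone
- marker_center (a point): centre of a loose black marker pen with a red cap, 130 mm long, 15 mm thick, lying on the robot's side of the box; leave it alone
- tape_center (a point): centre of a loose roll of brown tape, 84 mm across, 24 mm high, lying flat on the far side of the box; leave it alone
Not all that is in view belongs to the job. What is shaped like the box but black is not meant.

How it is judged:
At the end, for the whole second after the job is handed in: All six rim sections are shut (each joint above 0.36 rad, within 1.5 mm at the outer edge), the box stands level and at rest on the table within 40 mm of where it began, and each of the carton, pill jar, marker and tape is within 25 mm of where it began (value of joint each of rim0, rim1, rim2, rim3, rim4, rim5 above 0.36 rad and distance of box from where it was at the start of the episode below 0.04 m and height (world z) of box below 0.01 m and angle between box's own z axis and vertical below 0.1 rad and linear speed of box below 0.02 m/s and distance of each of carton_center, pills_center, marker_center, tape_center from where it was at the start of the episode below 0.025 m); the robot touches nothing.
It fails at once if the box is lifted off the table (more than 15 mm) or tipped (height (world z) of box above 0.015 m or angle between box's own z axis and vertical above 0.2 rad).
It fails at once if the box is slid more than 60 mm from its place (distance of box from where it was at the start of the episode above 0.06 m).
It fails at once if the carton, pill jar, marker or tape is moved more than 30 mm, or lifted (distance of any of carton_center, pills_center, marker_center, tape_center from where it was at the start of the episode above 0.03 m).
It also fails if it takes over 48 s, if anything falls off the work surface, if the arm or the gripper's body presses on something with over 40 N, if the wrist force passes 120 N, or if a joint passes its speed limit or range.

### The arm

A 7-joint arm with a two-finger parallel gripper is mounted at the origin on the work surface. World frame = base frame: x ahead of the robot, y to its left, z up, the work surface at z = 0. Lengths are in m, angles in rad, forces in N, time in s.
With the tool pointing down it reaches from about 0.4 to 0.925 m from the base axis. Payload 5.6 kg.
Tool frame: the origin (TCP) lies at the very end of the fingers, on their centre line; the grasp point (between the pads) lies 19 mm behind it (ctrl.grip_point_offset is the distance from the TCP to the grasp point, in m); z points along the fingers, y is the direction in which the jaws open and shut (so a half turn about z gives the same grasp; the last joint's range is limited). The gripper opens to 85 mm and grips with 20 to 120 N. Pads are 22 mm wide; open, the fingers measure 114 mm over their backs; the gripper's body (76 mm by 85 mm) begins 54 mm behind the grasp point. The pads swing forward as they close: fully open they stand 13 mm farther back than shut.
Start: joints at [1.161, 0.468, -0.012, 1.603, 0.006, 1.071, -0.056], TCP at [0.233, -0.607, 0.196] pointing down, gripper open.
Joint ranges: [-2.53, 2.53], [-0.31, 2.02], [-1.57, 1.55], [0.28, 2.44], [-1.29, 4.43], [0.15, 1.84], [-2.92, 2.92]. Speed limits (rad/s): [2.57, 2.57, 3.14, 3.14, 3.14, 3.14, 3.14].

### API

Orientations are given as a unit quaternion [x, y, z, w].
In Python, from workcell import ctrl gives the robot as it stands. The module is installed in compiled form; this text tells all that it offers.
- The arm moves only by the tool move_arm, never from a script. Its argument "plan" is a list of rows, each a list of 7 numbers: the shift along the tool's x, y, z in mm, then the turn, a rotation vector about the tool's x, y, z in degrees, then the finger opening in mm, from 0 to 85.4. A call has 1 to 20 rows; each row is the pose to reach, as a shift and turn from the pose commanded when the call began, along the tool's axes at that moment; what a row does not reach only later rows make up. A row lasts 1/8 s, in which the tool goes at most 62.5 mm and 10.7 degrees, less where a joint would pass 70% of its speed; a pose out of reach is approached as far as the arm can. A call with a gripper value outside its range is refused whole. The fingers move at their own pace and stop on an object; "squeeze" is the grip in N (left out, the last holds). Time passes only in rows, so rows that repeat a pose let the fingers close. It gives the time, the measured TCP pose, the force and the opening at its end, in the units of the state.
- ctrl.read_state(): the state, without advancing time (a new reading comes with each control period).
- ctrl.camera(name): name is "side" or "top" or "wrist"; returns a dict with "image" (400x640x3 uint8, red, green, blue), "mtx" (3x3 intrinsics, pixels), "eye" and "orientation" of the camera in the world; the wrist camera has in their place "hand_eye" (4x4, takes a point from camera to tool coordinates, whose origin is the TCP and whose axes are the flange's). Camera axes: x right, y down, z forward; pixel columns grow to the right and rows downward; lengths in m; the calibration is good to about 2 mm. A picture is of the moment at which its call begins: read the wrist's pose just before it. There is no depth.
- ctrl.hand_in(): hands the job in, once; it reports no verdict.
The state is a dict: "t": time; "joint_positions": joint angles; "qvel": joint speeds; "tau": joint torques, N m; "tool_pos": TCP position; "ee_rot": TCP orientation; "force": force on the tool from outside, world axes, zero at the start; "moment": the same for the moment, N m; "opening": finger opening in m.
Only numpy, scipy, OpenCV 4.12 (cv2) and the standard library are available. Lean on these libraries where they do the work, as an engineer would, in place of code of your own. Each camera call takes 0.05 s, during which the arm holds its last target. There are 200 camera calls.

## Working session

There is one attempt and no reset: what is moved stays moved. The work goes in short steps, Python scripts to look and compute and a tool call to move; the robot and the scene stay as the last step left them, time stands still between calls to the robot, and variables do not carry over. Pictures are saved under pics/ and viewed, about 8 in all and at most 12, crops included, and the job is handed in when it is done.

Besides the shell and the picture viewer there is one more tool, called after "Call:" in YAML: its name, and indented under it one key for each argument. move_arm: Moves the arm, as the interface text tells. Its arguments: {"type":"object","properties":{"plan":{"type":"array"},"squeeze":{"type":"number"}},"required":["plan"]}

```bash
mkdir -p pics; cat > h.py <<'E'
from workcell import ctrl
import numpy as np, cv2
from scipy.spatial.transform import Rotation as R
def cam(n):
    s=ctrl.read_state(); c=ctrl.camera(n); 
    if n=='wrist':
        T=np.eye(4);T[:3,:3]=R.from_quat(s['ee_rot']).as_matrix();T[:3,3]=s['tool_pos']
        T=T@np.array(c['hand_eye']);c['P']=T[:3,3];c['M']=T[:3,:3]
    else:
        o=np.array(c['orientation']);c['P']=np.array(c['eye']);c['M']=o if o.shape==(3,3) else R.from_quat(o).as_matrix()
    return c
def ray(c,u,v,z):
    d=c['M']@np.linalg.inv(c['mtx'])@np.array([u,v,1.]);return c['P']+d*(z-c['P'][2])/d[2]
def proj(c,p):
    q=np.array(c['mtx'])@(c['M'].T@(np.array(p)-c['P']));return q[:2]/q[2]
def save(n,im): cv2.imwrite('pics/'+n,im[...,::-1])
E
python3 - <<'E'
from h import *
for n in('top','side'):
    c=cam(n);save(n+'0.png',c['image']);print(n,c['P'],c['M'].round(3).tolist(),np.array(c['mtx']).round(1).tolist())
print(ctrl.read_state())
E
```

```text
top [ 0.36959177 -0.02647847  1.0806062 ] [[-0.009, -0.992, 0.129], [-1.0, 0.008, -0.011], [0.01, -0.129, -0.992]] [[385.3, 0.0, 319.1], [0.0, 385.3, 204.8], [0.0, 0.0, 1.0]]
side [ 0.47176201 -1.4010206   0.88673782] [[0.998, -0.048, 0.039], [-0.058, -0.51, 0.858], [-0.022, -0.859, -0.512]] [[515.1, 0.0, 329.0], [0.0, 515.1, 187.6], [0.0, 0.0, 1.0]]
{'t': 0.1, 'joint_positions': array([ 1.16097679,  0.46827887, -0.01158093,  1.60350859,  0.00597605,
        1.07139733, -0.05629856]), 'qvel': array([-0.00153028, -0.00085798,  0.0006545 , -0.0030349 ,  0.00044541,
        0.0001836 , -0.00252811]), 'tau': array([ 6.32674510e-04, -5.33517587e+01,  2.15290266e-02, -2.51966143e+01,
        1.15223299e-02,  4.34976901e-03, -2.04921912e-05]), 'tool_pos': array([ 0.23285655, -0.60627859,  0.19514975]), 'ee_rot': array([ 9.83235813e-01,  1.82336855e-01, -1.92038379e-04, -7.54810584e-04]), 'force': array([-0.11419399, -0.31502905, -0.83453902]), 'moment': array([ 0.00245478, -0.08218303, -0.03052837]), 'opening': 0.0855792469982236}
```

View pics/top0.png

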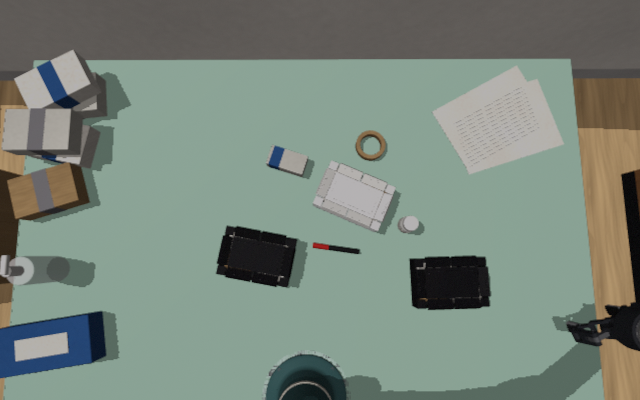

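View pics/side0.png

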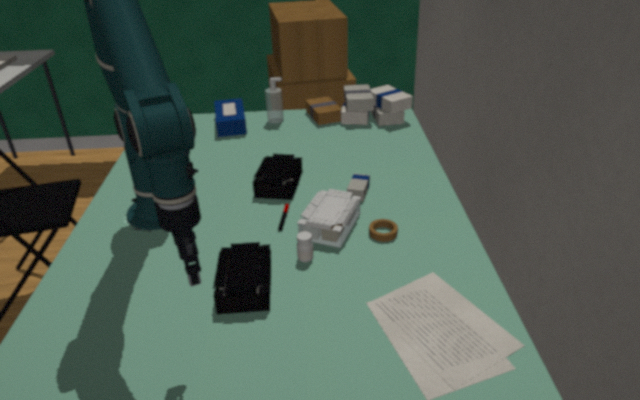

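Candidates in the top view are the white-lidded box at (355,196), black look-alikes at (258,257) and (449,283), and white papers at (500,120). I choose the white-lidded one at (355,196); jar, tape, marker and carton surround it. Next is a close crop and a first measurement.

```bash
python3 - <<'E'
from h import *
c=cam('top');im=c['image']
hsv=cv2.cvtColor(im,cv2.COLOR_RGB2HSV)
m=((hsv[...,1]<40)&(hsv[...,2]>120)).astype(np.uint8)
n,l,st,ce=cv2.connectedComponentsWithStats(m)
k=[i for i in range(1,n) if st[i,4]>60 and 250<ce[i,0]<430 and 120<ce[i,1]<260]
for i in k: print(st[i],ce[i].round(1))
i=max(k,key=lambda i:st[i,4]);pts=np.argwhere(l==i)[:,::-1]
w=np.array([ray(c,u,v,.068)[:2] for u,v in pts])
r=cv2.minAreaRect((w*1000).astype(np.float32));print(r,cv2.boxPoints(r).round(1).tolist())
print('jar',ray(c,411,224,.075),'tape',ray(c,371,145,.024),'mark',ray(c,314,245,.01),ray(c,358,251,.01),'carton',ray(c,288,160,.042))
cr=cv2.resize(im[120:270,250:450],None,fx=4,fy=4,interpolation=cv2.INTER_CUBIC);save('crop.png',cr)
E
```

```text
[     0     59    595    341 150045] [317.2 224.3]
[363 137  17  18 228] [371.3 146. ]
((463.9913635253906, 19.533935546875), (895.924072265625, 1534.03759765625), 0.0015788989840075374) [[16.0, 786.5], [16.100000381469727, -747.5], [912.0, -747.5], [911.9000244140625, 786.5999755859375]]
jar [ 0.44779687 -0.27844231  0.075     ] tape [ 0.67641305 -0.18684724  0.024     ] mark [ 0.39696327 -0.0235744   0.01      ] [ 0.37938501 -0.14497347  0.01      ] carton [0.63004558 0.04629047 0.042     ]
```

View pics/crop.png

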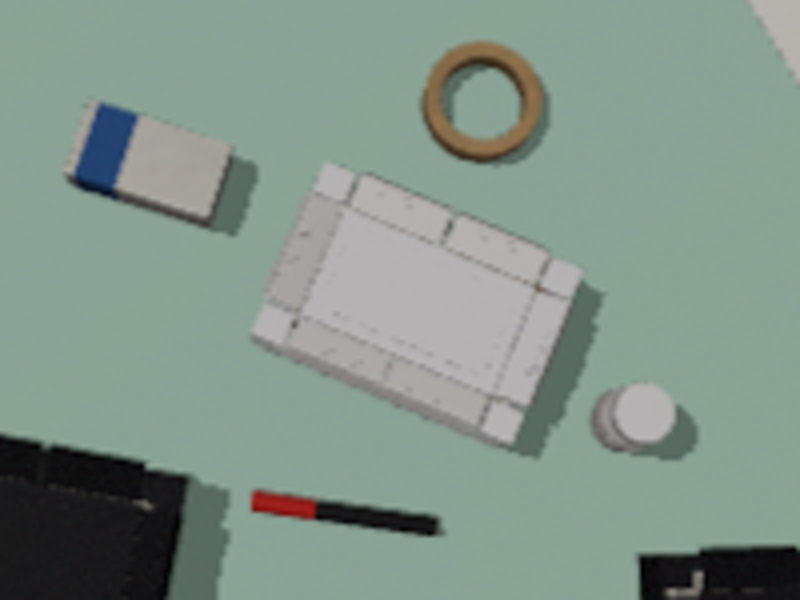

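```bash
python3 - <<'E'
from h import *
c=cam('top')
q=np.array([(252,335),(328,162),(583,270),(515,443)])/4+[250,120]-.375
w=np.array([ray(c,u,v,.060)[:2] for u,v in q]);print(w.round(4))
print([np.linalg.norm(w[i]-w[(i+1)%4]).round(4) for i in range(4)],w.mean(0))
d=w[0]-w[3]+w[1]-w[2];print('yaw',np.degrees(np.arctan2(-d[0],d[1])))
s=ctrl.read_state();Rm=R.from_quat(s['ee_rot']).as_matrix();print(Rm.round(3).tolist())
t=np.r_[w.mean(0)-[0.08,0],.30];print('shift tool mm',Rm.T@(t-s['tool_pos'])*1e3)
c=cam('wrist');print(np.array(c['hand_eye']).round(3).tolist(),np.array(c['mtx']).round(0).tolist())
E
```

```text
[[ 0.5064 -0.0209]
 [ 0.6244 -0.0733]
 [ 0.5488 -0.244 ]
 [ 0.4328 -0.1948]]
[np.float64(0.1291), np.float64(0.1867), np.float64(0.1261), np.float64(0.1888)] [ 0.52808283 -0.13322341]
yaw -23.413542491668117
[[0.934, 0.359, -0.0], [0.359, -0.934, 0.001], [-0.0, -0.001, -1.0]]
shift tool mm [ 370.54921164 -364.72913318 -104.24625333]
[[-0.0, -0.965, -0.263, 0.066], [1.0, -0.0, -0.0, 0.0], [0.0, -0.263, 0.965, -0.178], [0.0, 0.0, 0.0, 1.0]] [[327.0, 0.0, 322.0], [0.0, 327.0, 194.0], [0.0, 0.0, 1.0]]
```

Edges measure 129/187/126/189 mm against 128 × 188 given, centre (0.528, -0.133), yaw -23.4°. I'll move above the box, close the fingers and align the tool with it.

Call:
move_arm:
  plan:
    - [45,-34,-6,0,0,4,0]
    - [89,-67,-11,0,0,9,0]
    - [134,-101,-17,0,0,13,0]
    - [178,-134,-22,0,0,18,0]
    - [223,-168,-28,0,0,22,0]
    - [267,-202,-33,0,0,27,0]
    - [312,-235,-39,0,0,31,0]
    - [356,-269,-44,0,0,36,0]
    - [401,-302,-50,0,0,40,0]
    - [445,-336,-55,0,0,44.4,0]
    - [445,-336,-55,0,0,44.4,0]
    - [445,-336,-55,0,0,44.4,0]
    - [445,-336,-55,0,0,44.4,0]
    - [445,-336,-55,0,0,44.4,0]
  squeeze: 30

```text
t: 2.0
tool_pos: [0.5275, -0.1349, 0.2509]
ee_rot: [0.979, -0.204, -0.0, 0.0]
force: [0.1, 0.2, 0.2]
opening: -0.0002
```

```bash
python3 - <<'E'
from h import *
c=cam('wrist');save('w1.png',c['image'])
s=ctrl.read_state();print(s['t'],s['tool_pos'],R.from_quat(s['ee_rot']).as_matrix().round(3).tolist(),s['force'],s['opening'],s['qvel'].round(3))
Rz=R.from_euler('z',-23.4,degrees=True).as_matrix()
for a in[(-.04,-.07),(-.04,.07),(.04,.07),(.04,-.07),(0,0),(-.064,-.094),(-.064,.094),(.064,.094),(.064,-.094)]: print(a,proj(c,np.r_[.528,-.133,.06]+Rz@np.r_[a,0]).round(0))
E
```

```text
2.05 [ 0.52756999 -0.13463779  0.25096027] [[0.917, -0.399, -0.0], [-0.399, -0.917, -0.0], [-0.0, 0.0, -1.0]] [-0.28757722  0.26017326 -0.07114223] -0.00011459647189338592 [-0.004  0.002 -0.005 -0.002  0.     0.    -0.001]
(-0.04, -0.07) [379. 199.]
(-0.04, 0.07) [260. 199.]
(0.04, 0.07) [257. 130.]
(0.04, -0.07) [383. 130.]
(0, 0) [320. 166.]
(-0.064, -0.094) [399. 218.]
(-0.064, 0.094) [241. 219.]
(0.064, 0.094) [233. 108.]
(0.064, -0.094) [406. 108.]
```

View pics/w1.png

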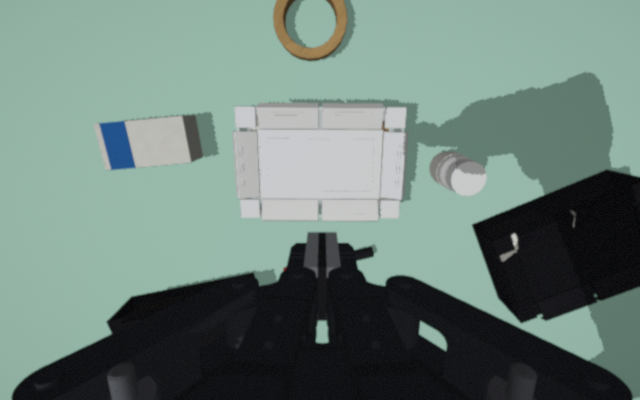

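Panel corners seen at (260,199), (258,128), (383,130), (379,199) agree with the projected estimate to about 1–2 px (≈2 mm). The tool frame is aligned with the box frame. All six sections are up. I'll press rim0 first, gently.

Call:
move_arm:
  plan:
    - [-30,17,50,0,0,0,0]
    - [-58,33,100,0,0,0,0]
    - [-58,33,145,0,0,0,0]
    - [-58,33,168,0,0,0,0]
    - [-58,33,175,0,0,0,0]
    - [-58,33,180,0,0,0,0]
    - [-58,33,184,0,0,0,0]
    - [-58,33,187,0,0,0,0]
    - [-58,33,190,0,0,0,0]
    - [-58,33,190,0,0,0,0]

```text
t: 3.3
tool_pos: [0.4616, -0.1408, 0.0609]
ee_rot: [0.979, -0.203, -0.0, 0.0]
force: [0.3, -0.7, -0.5]
opening: 0.0
```

Almost no force at z = 0.061, which fits the section having pulled itself shut. I'll push on a few mm to feel the stop.

Call:
move_arm:
  plan:
    - [0,0,1.5,0,0,0,0]
    - [0,0,3,0,0,0,0]
    - [0,0,3,0,0,0,0]

```text
t: 3.68
tool_pos: [0.4616, -0.1408, 0.0579]
ee_rot: [0.979, -0.203, -0.0, 0.0]
force: [0.1, 0.4, -0.6]
opening: -0.0002
```

No stop felt at 0.058, so I'll look.

```bash
python3 - <<'E'
from h import *
s=cam('side');a=cv2.resize(s['image'][175:265,280:400],(800,600),interpolation=cv2.INTER_CUBIC);w=cam('wrist')['image']
save('m2.png',np.vstack([cv2.resize(a,(400,300)),cv2.resize(w,(400,250))]))
E
```

```text
(no output)
```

View pics/m2.png

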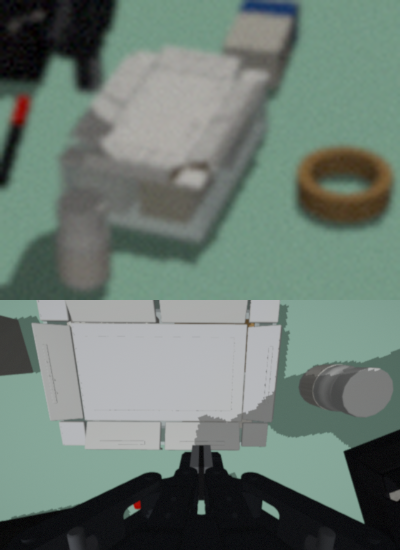

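```bash
python3 - <<'E'
from h import *
w=cam('wrist');s=ctrl.read_state();im=w['image'].copy()
Rz=R.from_euler('z',-23.4,degrees=True).as_matrix()
B=lambda x,y,z=.06:proj(w,np.r_[.528,-.133,0]+Rz@np.r_[x,y,z])
print('tcp',proj(w,s['tool_pos']),'edge',B(-.064,-.035),'hinge',B(-.04,-.035),'corners',B(-.04,-.07),B(-.04,.07),B(.04,.07))
cr=im[180:400,60:460];cr=cv2.resize(cr,None,fx=2,fy=2,interpolation=cv2.INTER_CUBIC)
for p,col in[(proj(w,s['tool_pos']),(255,0,0)),(B(-.066,-.035),(0,0,255)),(B(-.04,-.035),(0,255,0))]:
    q=((p-[60,180])*2).astype(int);cv2.circle(cr,tuple(int(x) for x in q),3,col,-1)
save('w3.png',cr)
E
```

```text
tcp [321.06216901 223.86854065] edge [323.62606777 235.26977077] hinge [323.69236695 195.32005227] corners [386.22041004 195.31873722] [136.10968541 195.3239974 ] [111.99902961  39.67012484]
```

View pics/w3.png

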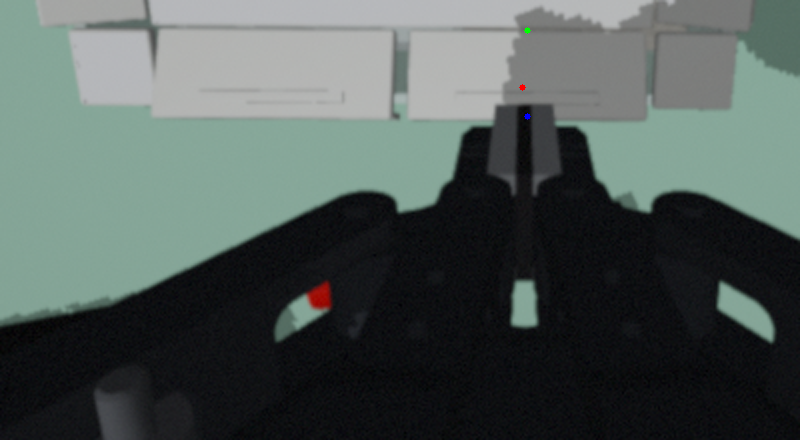

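The finger covers the rim's outer part, and rim0's outer edge (row 119) matches rim1's and lies below the corner square's (row 105). So rim0 is still up, and the real tip ends about 13 mm higher than the reported TCP. I'll keep going down by feel.

Call:
move_arm:
  plan:
    - [0,0,2,0,0,0,0]
    - [0,0,4,0,0,0,0]
    - [0,0,6,0,0,0,0]

```text
t: 4.2
tool_pos: [0.4616, -0.1408, 0.0518]
ee_rot: [0.979, -0.203, -0.0, 0.0]
force: [-0.2, -0.2, -0.3]
opening: 0.0001
```

Call:
move_arm:
  plan:
    - [0,0,1.5,0,0,0,0]
    - [0,0,3,0,0,0,0]
    - [0,0,4,0,0,0,0]

```text
t: 4.58
tool_pos: [0.4616, -0.1408, 0.0479]
ee_rot: [0.979, -0.203, -0.0, 0.0]
force: [-0.1, 0.2, 0.0]
opening: 0.0001
```

```bash
python3 - <<'E'
from h import *
w=cam('wrist');im=w['image']
save('w4.png',cv2.resize(im[180:300,160:460],None,fx=2.6,fy=2.6,interpolation=cv2.INTER_CUBIC))
print(ctrl.read_state()['force'])
E
```

```text
[-0.87925351  0.95433075 -0.02763648]
```

View pics/w4.png

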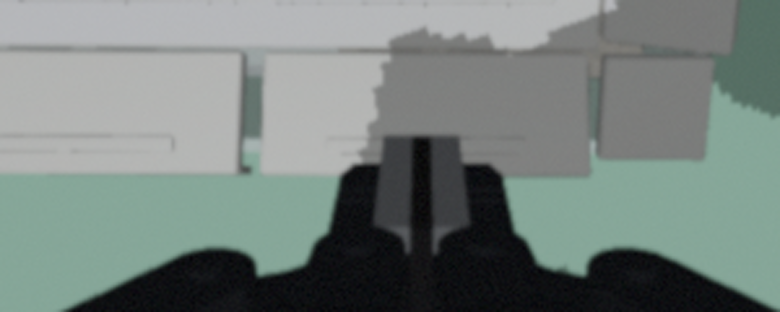

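Still up and untouched. I'll carry on down, watching the force.

Call:
move_arm:
  plan:
    - [0,0,2,0,0,0,0]
    - [0,0,4,0,0,0,0]
    - [0,0,6,0,0,0,0]

```text
t: 5.0
tool_pos: [0.4617, -0.1408, 0.0418]
ee_rot: [0.979, -0.203, 0.0, 0.0]
force: [-0.4, -0.7, -0.2]
opening: -0.0
```

```bash
python3 - <<'E'
from h import *
c=cam('side');s=ctrl.read_state();w=cam('wrist')['image']
a=cv2.resize(c['image'][155:245,270:390],(800,600),interpolation=cv2.INTER_CUBIC)
T=s['tool_pos']
for dz in(0,.02,.04,.06):
    p=proj(c,T+[0,0,dz]);print(dz,p);q=(p-[270,155])*800/120;cv2.circle(a,(int(q[0]),int(q[1])),4,(255,0,0),-1)
b=cv2.resize(w[180:300,160:460],(560,224))
a=cv2.resize(a,(560,420));v=np.vstack([a[:370],b]);save('s5.png',v);print(v.shape)
E
```

```text
0 [306.6671383  216.11088138]
0.02 [306.36672937 210.41987892]
0.04 [306.06220197 204.65085549]
0.06 [305.75347082 198.80219556]
(594, 560, 3)
```

View pics/s5.png

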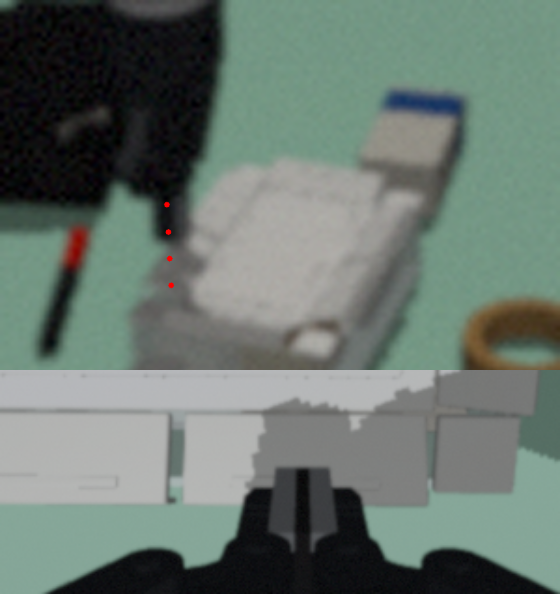

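The side view shows the tip ending about 30–35 mm above the reported TCP, at z ≈ 0.075 and still just above the sprung rim. The lateral position is right, so I'll keep going.

Call:
move_arm:
  plan:
    - [0,0,2,0,0,0,0]
    - [0,0,4,0,0,0,0]
    - [0,0,6,0,0,0,0]

```text
t: 5.48
tool_pos: [0.4617, -0.1409, 0.0359]
ee_rot: [0.979, -0.203, 0.0, 0.0]
force: [0.4, -0.3, 0.0]
opening: 0.0
```

Call:
move_arm:
  plan:
    - [0,0,1.5,0,0,0,0]
    - [0,0,3,0,0,0,0]

```text
t: 5.72
tool_pos: [0.4611, -0.1406, 0.0333]
ee_rot: [0.979, -0.203, -0.001, 0.0]
force: [-3.0, 1.3, 9.0]
opening: 0.0002
```

Contact: 9 N at TCP z = 0.033. I'll continue.

Call:
move_arm:
  plan:
    - [0,0,1.5,0,0,0,0]
    - [0,0,3,0,0,0,0]
    - [0,0,4,0,0,0,0]

```text
t: 6.1
tool_pos: [0.4616, -0.1408, 0.0289]
ee_rot: [0.979, -0.203, -0.0, 0.0]
force: [-0.7, 0.9, 1.4]
opening: 0.0
```

Call:
move_arm:
  plan:
    - [0,0,1,0,0,0,0]
    - [0,0,2,0,0,0,0]

```text
t: 6.35
tool_pos: [0.462, -0.141, 0.0269]
ee_rot: [0.979, -0.203, 0.0, 0.0]
force: [0.7, 0.1, 0.4]
opening: 0.0002
```

Call:
move_arm:
  plan:
    - [0,0,1,0,0,0,0]
    - [0,0,2,0,0,0,0]

```text
t: 6.6
tool_pos: [0.4617, -0.1409, 0.0249]
ee_rot: [0.979, -0.203, 0.0, 0.0]
force: [-1.5, -0.0, -0.5]
opening: 0.0002
```

Call:
move_arm:
  plan:
    - [0,0,1,0,0,0,0]
    - [0,0,2,0,0,0,0]

```text
t: 6.85
tool_pos: [0.4618, -0.1409, 0.0244]
ee_rot: [0.979, -0.203, -0.0, 0.0]
force: [-7.4, 1.9, 24.5]
opening: 0.0001
```

Call:
move_arm:
  plan:
    - [0,0,1,0,0,0,0]
    - [0,0,1.5,0,0,0,0]

```text
t: 7.1
tool_pos: [0.4618, -0.1409, 0.0242]
ee_rot: [0.979, -0.203, -0.0, 0.0]
force: [-10.3, 2.8, 36.2]
opening: -0.0001
```

Stop felt at TCP z ≈ 0.0245 (36 N), so rim0 clicked. The real tip is therefore about 35 mm short of the reported TCP. rim1 next.

Call:
move_arm:
  plan:
    - [0,0,-15,0,0,0,0]
    - [0,0,-32,0,0,0,0]
    - [0,-35,-32,0,0,0,0]
    - [0,-70,-32,0,0,0,0]
    - [0,-70,-20,0,0,0,0]
    - [0,-70,-15,0,0,0,0]
    - [0,-70,-12,0,0,0,0]
    - [0,-70,-9,0,0,0,0]
    - [0,-70,-7,0,0,0,0]
    - [0,-70,-5,0,0,0,0]
    - [0,-70,-3,0,0,0,0]
    - [0,-70,-2,0,0,0,0]
    - [0,-70,-2,0,0,0,0]

```text
t: 8.72
tool_pos: [0.4896, -0.0773, 0.0246]
ee_rot: [0.979, -0.203, 0.0, 0.0]
force: [-4.4, 0.1, 13.4]
opening: 0.0001
```

rim1 is at the same stop height (0.0246, 13 N). On to rim2.

Call:
move_arm:
  plan:
    - [0,0,-15,0,0,0,0]
    - [0,0,-32,0,0,0,0]
    - [29,-26,-32,0,0,0,0]
    - [58,-53,-32,0,0,0,0]
    - [58,-53,-20,0,0,0,0]
    - [58,-53,-14,0,0,0,0]
    - [58,-53,-11,0,0,0,0]
    - [58,-53,-8,0,0,0,0]
    - [58,-53,-6,0,0,0,0]
    - [58,-53,-4,0,0,0,0]
    - [58,-53,-2,0,0,0,0]
    - [58,-53,0,0,0,0,0]
    - [58,-53,0,0,0,0,0]

```text
t: 10.35
tool_pos: [0.5634, -0.0518, 0.0247]
ee_rot: [0.979, -0.203, -0.0, 0.001]
force: [-4.4, -0.5, 14.3]
opening: -0.0003
```

Call:
move_arm:
  plan:
    - [0,0,-15,0,0,0,0]
    - [0,0,-32,0,0,0,0]
    - [29,26,-32,0,0,0,0]
    - [58,53,-32,0,0,0,0]
    - [58,53,-20,0,0,0,0]
    - [58,53,-14,0,0,0,0]
    - [58,53,-11,0,0,0,0]
    - [58,53,-8,0,0,0,0]
    - [58,53,-6,0,0,0,0]
    - [58,53,-4,0,0,0,0]
    - [58,53,-2,0,0,0,0]
    - [58,53,0,0,0,0,0]
    - [58,53,0,0,0,0,0]

```text
t: 11.98
tool_pos: [0.5953, -0.1219, 0.0247]
ee_rot: [0.979, -0.202, -0.001, -0.0]
force: [-5.0, 1.0, 13.6]
opening: 0.0
```

Call:
move_arm:
  plan:
    - [0,0,-15,0,0,0,0]
    - [0,0,-32,0,0,0,0]
    - [0,35,-32,0,0,0,0]
    - [0,70,-32,0,0,0,0]
    - [0,70,-20,0,0,0,0]
    - [0,70,-14,0,0,0,0]
    - [0,70,-11,0,0,0,0]
    - [0,70,-8,0,0,0,0]
    - [0,70,-6,0,0,0,0]
    - [0,70,-4,0,0,0,0]
    - [0,70,-2,0,0,0,0]
    - [0,70,0,0,0,0,0]
    - [0,70,0,0,0,0,0]

```text
t: 13.6
tool_pos: [0.5676, -0.1862, 0.0247]
ee_rot: [0.979, -0.203, -0.001, -0.0]
force: [-4.2, 2.3, 13.9]
opening: 0.0
```

Call:
move_arm:
  plan:
    - [0,0,-15,0,0,0,0]
    - [0,0,-32,0,0,0,0]
    - [-29,26,-32,0,0,0,0]
    - [-58,53,-32,0,0,0,0]
    - [-58,53,-20,0,0,0,0]
    - [-58,53,-14,0,0,0,0]
    - [-58,53,-11,0,0,0,0]
    - [-58,53,-8,0,0,0,0]
    - [-58,53,-6,0,0,0,0]
    - [-58,53,-4,0,0,0,0]
    - [-58,53,-2,0,0,0,0]
    - [-58,53,0,0,0,0,0]
    - [-58,53,0,0,0,0,0]

```text
t: 15.22
tool_pos: [0.4941, -0.212, 0.0247]
ee_rot: [0.979, -0.202, -0.0, -0.0]
force: [-3.8, 2.9, 13.7]
opening: 0.0001
```

All six stopped at the same height. I'll retreat to a view pose over the box centre (reported TCP z = 0.25) and check.

Call:
move_arm:
  plan:
    - [0,0,-20,0,0,0,0]
    - [0,0,-60,0,0,0,0]
    - [0,-30,-110,0,0,0,0]
    - [0,-60,-160,0,0,0,0]
    - [0,-88,-210,0,0,0,0]
    - [0,-88,-228,0,0,0,0]
    - [0,-88,-228,0,0,0,0]

```text
t: 16.1
tool_pos: [0.5296, -0.1314, 0.2526]
ee_rot: [0.979, -0.202, 0.001, 0.0]
force: [0.3, 0.1, -0.2]
opening: -0.0002
```

```bash
python3 - <<'E'
from h import *
s=ctrl.read_state();print(s['t'],s['tool_pos'],s['force'])
w=cam('wrist')['image'];c=cam('side')['image'];t=cam('top')
a=cv2.resize(w[0:240,80:500],None,fx=1.9,fy=1.9,interpolation=cv2.INTER_CUBIC)[:,:790]
b=np.hstack([cv2.resize(c[165:275,270:410],(395,144*2//2+0),interpolation=cv2.INTER_CUBIC),cv2.resize(t['image'][120:270,250:450],(395,144))])
v=np.vstack([a,b]);save('end.png',v);print(v.shape)
E
```

```text
16.1 [ 0.52963802 -0.13144652  0.2526242 ] [ 0.3040342   0.12031278 -0.17253203]
(600, 790, 3)
```

View pics/end.png

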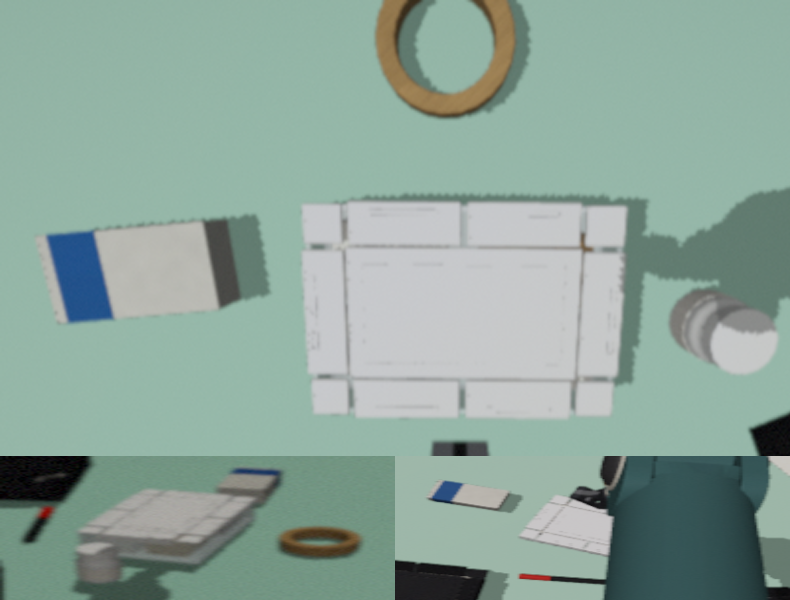

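The final view shows all six sections with the same shade and edges level with the corner squares. The box panel corner at about (262,130) sits within a few px of before, and the objects around it look unmoved. I'm handing in.

```bash
python3 -c "
from h import *
print(ctrl.hand_in())"
```

```text
the job is handed in; nothing more can be done
None
```

I pressed all six rim sections down with the closed fingertips, backed the arm off clear of everything, and handed the job in at about 16 s. `hand_in` gives no verdict.

- **Rim sections:** On rim0 the force rose to 9 N, dropped as the section snapped, then met a hard stop. I pressed that stop to 36 N. The other five ended at the same stop height, within 0.3 mm, at 13–14 N. The last wrist picture shows all six flush with the fixed corner squares.
- **Box and surroundings:** In the last pictures the box and the visible objects look unmoved. I judged this by eye and did not measure each object. The arm hid part of the top view, but the side view shows the rest.
- **Disagreement:** The fingertips made contact about 35 mm short of the reported TCP. My first presses, down to reported z = 0.036, touched nothing. I found this from the side view and then pressed by force; everything else agreed to about 2 mm.

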